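# Ballast the stand base and hold its pole flange over the threads

### The job

Weight the open stand base with a scoopful of ballast, at least three of the steel balls from the bin, carried in the scoop and never touched with the fingers, and put the scoop back in the bin. Then take the rectangular pole flange and hold it level about one centimetre above the base, its four holes lined up with the four threaded holes, so that I can start the screws: finish while still holding it there, not touching the base. Leave the other things on the bench alone.

Things in the scene. Friction and masses are not known exactly. Their poses are not given: they have to be found in the camera images.
- base: Stand base: an open-topped rectangular cast box of dark metal that stands firm and does not move, 110 mm (its x) by 140 mm (its y), 50 mm high, walls 7 mm. A square boss in each inner corner, flush with the rim, has a 6 mm threaded hole; the four lie at x = +-36, y = +-50 mm, 50 mm high. Origin: centre of the underside, z up.
- base_cavity (a point): Centre of the base's inner floor, 6 mm above the base's origin. Inside, the base is 96 by 126 mm; the bosses reach in to |x| = 24 and |y| = 37 mm.
- thread_a (a point): Mouth of the base's threaded hole at x = +36, y = +50 mm, on the rim (50 mm high).
- thread_b (a point): Mouth of the threaded hole at the other end of the diagonal, x = -36, y = -50 mm.
- flange: Rectangular pole flange, bright steel, about 0.6 kg, loose, flat on the bench, socket up: plate 110 mm (its x) by 140 mm (its y) by 5 mm, four 12 mm through holes at x = +-36, y = +-50 mm. In its middle an upright square tube, 30 by 30 mm, sides parallel to the plate's, its top 50 mm above the underside. Origin: centre of the underside. The same half a turn round.
- hole_a (a point): Centre of the flange's hole at x = +36, y = +50 mm, on the plate's underside.
- hole_b (a point): Centre of the flange's hole at the other end of the diagonal, x = -36, y = -50 mm, on the plate's underside.
- bin: White open plastic bin that stands firm and does not move; x along its length, z up, origin on the underside. Rim 50 mm high, floor 4 mm thick, inside 84 mm wide (y = +-42 mm). The flat floor runs from the upright rear wall at x = -100 mm to x = +70 mm; there the front wall leans outward, rising at 60 degrees to its rim at x = +97 mm. The balls lie at x = 10 to 66 mm, the scoop behind them.
- scoop: Smooth sheet-metal hand scoop, 0.15 kg, loose, standing flat in the bin, mouth (its +x) towards the balls and the bin's +x. Origin on the underside. The pan is 72 mm wide (y), 2 mm sheet, open at the front; back wall at x = -42 mm, 38 mm high; side walls 36 mm high, 20 mm from x = 0 on, ending at x = +20 mm; front lip at x = +45 mm. A black handle runs over the top.
- scoop_handle (a point): Grip point in the handle: 70 mm above the scoop's underside, over x = -4 mm, near the centre of mass. The handle is a bar along x, from x = -42 to +34 mm, 20 mm wide (y), 16 mm high, held by a strap at the back, free below and in front.
- scoop_lip (a point): Middle of the front lip of the pan: on the underside at x = +45 mm.
- ball0_center (a point): Centre of a loose polished steel ballast ball, 20 mm across, 33 g, which slides and rolls easily; six alike lie in the bin.
- ball1_center (a point): Centre of a loose polished steel ballast ball, 20 mm across, 33 g, which slides and rolls easily; six alike lie in the bin.
- ball2_center (a point): Centre of a loose polished steel ballast ball, 20 mm across, 33 g, which slides and rolls easily; six alike lie in the bin.
- ball3_center (a point): Centre of a loose polished steel ballast ball, 20 mm across, 33 g, which slides and rolls easily; six alike lie in the bin.
- ball4_center (a point): Centre of a loose polished steel ballast ball, 20 mm across, 33 g, which slides and rolls easily; six alike lie in the bin.
- ball5_center (a point): Centre of a loose polished steel ballast ball, 20 mm across, 33 g, which slides and rolls easily; six alike lie in the bin.
- round_flange: Bystander: round flange, disc 80 mm across and 5 mm thick with a round tube 26 mm across, 45 mm high in all. Origin: centre of the underside.
- pull: Bystander: curved metal drawer pull, 124 mm long (x), 20 mm across. Origin: middle of its underside.
- screwdriver: Bystander: screwdriver lying along its x, about 200 mm long. Origin: middle of its underside.
- tape: Bystander: cardboard-coloured roll of tape lying flat, 90 mm across, 24 mm high. Origin: centre of its underside.
Things that resemble listed ones, but are neither listed nor needed, are in the scene too. Of the things like the scoop, leave any that is blue or red; of the rest the smaller one is meant.

How it is judged:
By the outcome, as a careful person would: the job done as asked, in the order asked, and still so for the second after the job is handed in, while the arm keeps its last pose, push and grip.
It also fails if it takes over 64 s, if anything falls off the work surface, if the arm or the gripper's body presses on something with over 40 N, if the wrist force passes 120 N, or if a joint passes its speed limit or range.

### The arm

A 6-joint arm with a two-finger parallel gripper is mounted at the origin on the work surface. World frame = base frame: x ahead of the robot, y to its left, z up, the work surface at z = 0. Lengths are in m, angles in degrees, forces in N, time in s.
With the tool pointing down it reaches from about 0.4 to 0.825 m from the base axis. Payload 7 kg.
Tool frame: the origin (TCP) lies at the very end of the fingers, on their centre line; the grasp point (between the pads) lies 19 mm behind it (ctrl.grip_point_offset is the distance from the TCP to the grasp point, in m); x points along the fingers, z is the direction in which the jaws open and shut, and the axes are right-handed (so a half turn about x gives the same grasp; the last joint's range is limited). The gripper opens to 88 mm and grips with 3 to 60 N. Pads are 19 mm wide; open, the fingers measure 130 mm over their backs; the gripper's body (78 mm by 193 mm) begins 47 mm behind the grasp point.
Start: joints at [84.231, 20.546, 0.682, 0, -70.136, -16.507], TCP at [0.256, 0.625, 0.227] pointing down, gripper open.
Joint ranges: [-176.03, 176.03], [-82.01, 121.73], [-58.28, 71.71], [-173.87, 95.51], [-174.79, -0.11], [-173.66, 173.66]. Speed limits (degrees/s): [136.94, 136.94, 172.46, 180, 180, 180].

### API

Orientations are given as [roll, pitch, yaw] about the fixed x, y, z axes, in that order (R = Rz(yaw) Ry(pitch) Rx(roll)).
In Python, from plant import get_obs, snapshot, calibration, close_job, ctrl gives the robot as it stands.
- The arm moves only by the tool move_arm, never from a script. Its argument "commands" is a list that holds one entry, the list of rows, each a list of 4 numbers: the shift along the tool's x, y, z in cm, then the turn about the tool's x in rad. In form: [[[dx, dy, dz, spin], ...]]. A call has 1 to 8 rows; each row shifts and turns the commanded pose from where the row before left it, along the tool's axes as they then stand; what a row does not reach is not made up. A row lasts 1/10 s, in which the tool goes at most 50 mm and 8.59 degrees, less where a joint would pass 70% of its speed; a pose out of reach is approached as far as the arm can. A call with a gripper value outside its range is refused whole. "jaw" is the finger opening in cm, from 0 to 8.76, set as the call begins (left out, the last holds). The fingers move at their own pace and stop on an object; the grip force is fixed at half the most. Time passes only in rows, so rows that do not move let the fingers close. It gives the time, the measured TCP pose, the force and the opening at its end, in the units of the state.
- get_obs(): the state, without advancing time (a new reading comes with each control period).
- snapshot(name): name is "side" or "top"; returns (picture, depth): 400x640x3 uint8, red, green, blue; 400x640 float32, m along the optical axis (not along the pixel's ray), 0 where there is no reading.
- calibration(name): a dict with "mtx" (3x3 intrinsics, pixels), "T" (4x4, takes a point from camera to world coordinates). Camera axes: x right, y up, looking along -z (the intrinsics and any distortion apply to the point x, -y, -z); pixel columns grow to the right and rows downward; lengths in m; the calibration is good to about 2 mm. A picture is of the moment at which its call begins. calibration takes no time and is no camera call.
- close_job(): hands the job in, once; it reports no verdict.
The state is a dict: "clock": time; "joint_pos": joint angles; "qvel": joint speeds; "tau": joint torques, N m; "tool_pos": TCP position; "orientation": TCP orientation; "force": force on the tool from outside, world axes, zero at the start; "moment": the same for the moment, N m; "opening": finger opening in m.
Only numpy, scipy, OpenCV 4.12 (cv2) and the standard library are available. Lean on these libraries where they do the work, as an engineer would, in place of code of your own. Each camera call takes 0.05 s, during which the arm holds its last target. There are 200 camera calls.

## Working session

There is one attempt and no reset: what is moved stays moved. The work goes in short steps, Python scripts to look and compute and a tool call to move; the robot and the scene stay as the last step left them, time stands still between calls to the robot, and variables do not carry over. Pictures are saved under pics/ and viewed, about 8 in all and at most 12, crops included, and the job is handed in when it is done.

Besides the shell and the picture viewer there is one more tool, called after "Request:" by a JSON object that holds its "op" and its "data", one argument or row to a line. move_arm: Moves the arm, as the interface text tells. Its arguments: {"type":"object","properties":{"commands":{"type":"array"},"jaw":{"type":"number"}},"required":["commands"]}

```bash
ls; mkdir -p pics; python3 - <<'E'
from plant import get_obs, snapshot, calibration
import cv2,numpy as np
o=get_obs();print({k:np.round(v,3) for k,v in o.items()})
for n in("top","side"):
    p,d=snapshot(n);c=calibration(n);print(n,c["mtx"].round(1).tolist(),c["T"].round(3).tolist(),[k for k in c])
    np.savez(f"pics/{n}0.npz",p=p,d=d)
    cv2.imwrite(f"pics/{n}0.png",cv2.resize(p[:,:,::-1],(800,500)))
E
```

```text
pics
{'clock': np.float64(0.0), 'joint_pos': array([ 8.4230e+01,  2.0593e+01,  6.3200e-01, -2.0000e-02, -7.0137e+01,
       -1.6506e+01]), 'qvel': array([ 0.068,  0.005,  0.048, -0.061, -0.039,  0.078]), 'tau': array([-2.0000e-03, -5.8272e+01,  2.9307e+01,  6.9980e+00,  7.0000e-03,
       -0.0000e+00]), 'tool_pos': array([0.256, 0.624, 0.226]), 'orientation': array([   5.627,   89.901, -106.656]), 'force': array([ 0.681,  0.177, -0.065]), 'moment': array([-0.072,  0.044, -0.039]), 'opening': np.float64(0.088)}
top [[426.4, 0.0, 315.6], [0.0, 426.4, 198.2], [0.0, 0.0, 1.0]] [[-0.003, 0.996, -0.085, 0.403], [-1.0, -0.004, -0.013, 0.007], [-0.014, 0.085, 0.996, 1.479], [0.0, 0.0, 0.0, 1.0]] ['mtx', 'T']
side [[469.3, 0.0, 318.3], [0.0, 469.3, 210.8], [0.0, 0.0, 1.0]] [[0.94, 0.199, -0.276, 0.155], [-0.34, 0.58, -0.74, -0.887], [0.013, 0.79, 0.613, 0.816], [0.0, 0.0, 0.0, 1.0]] ['mtx', 'T']
```

View pics/top0.png

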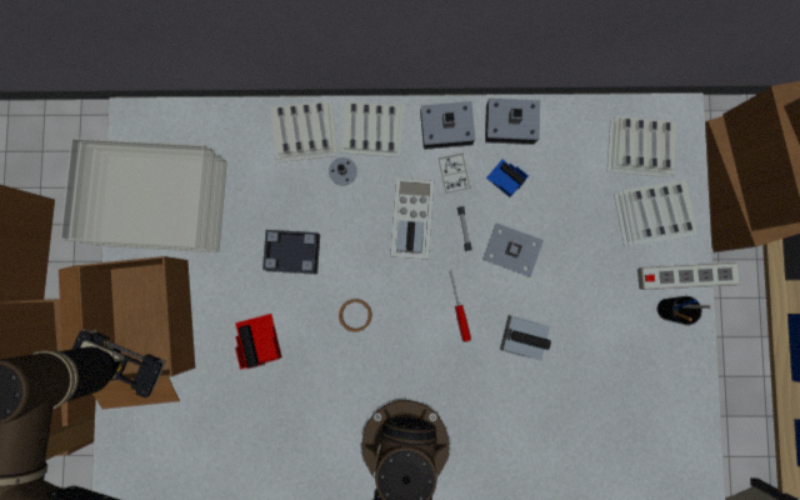

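View pics/side0.png

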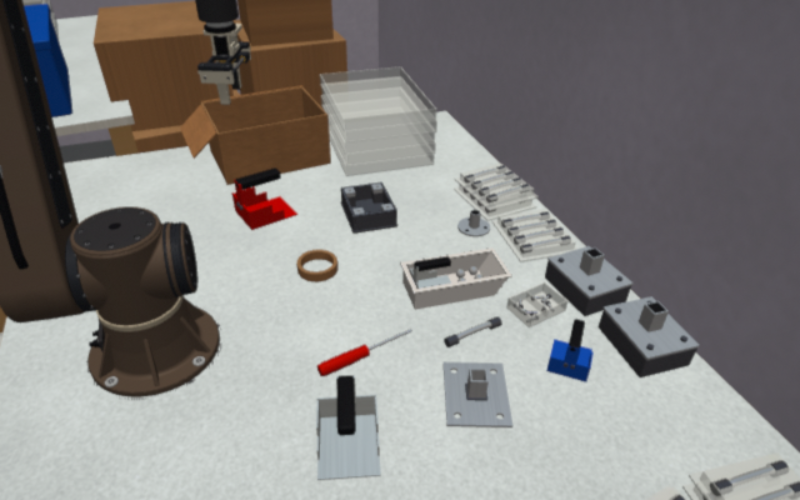

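Candidates (800×500 top view):
- **Scoop:** in the bin (410,236), large grey one on the bench (527,337), red (258,342), blue (508,177). I choose the one in the bin, as the smaller non-coloured scoop.
- **Flange:** loose rectangular (513,250). The two on finished stands at (447,122) and (513,120) and the round one at (343,170) are not wanted.
- **Base:** open box (291,252).

I'll check these in one close crop.

```bash
cat > h.py <<'E'
import numpy as np,cv2
from plant import calibration
def world(n,u,v,z=None,d=None):
    """pixel -> world, on plane z or at depth d"""
    c=calibration(n);K,T=c["mtx"],c["T"]
    r=np.stack([(np.asarray(u,float)-K[0,2])/K[0,0],-(np.asarray(v,float)-K[1,2])/K[1,1],-np.ones(np.shape(u))],-1)
    R=r@T[:3,:3].T
    t=d if z is None else (z-T[2,3])/R[...,2]
    return T[:3,3]+R*np.asarray(t)[...,None]
def proj(n,P):
    c=calibration(n);K,T=c["mtx"],c["T"]
    p=(np.asarray(P,float)-T[:3,3])@T[:3,:3]
    return np.stack([K[0,2]-K[0,0]*p[...,0]/p[...,2],K[1,2]+K[1,1]*p[...,1]/p[...,2]],-1)
def crop(p,u,v,s,S):
    return cv2.resize(p[v-s//2:v+s//2,u-s//2:u+s//2,::-1],(S,S),interpolation=cv2.INTER_CUBIC)
E
python3 - <<'E'
from h import *
t=np.load("pics/top0.npz");s=np.load("pics/side0.npz")
a=np.hstack([crop(t["p"],*c,64,256) for c in((328,176),(233,202),(410,200))])
b=np.hstack([crop(s["p"],*c,80,256) for c in((365,222),(295,166),(382,315))])
cv2.imwrite("pics/m0.png",np.vstack([a,b]))
w=world("top",*np.meshgrid(np.arange(640),np.arange(400)),d=t["d"])
for n,(u,v),lo,hi in (("base",(233,202),.03,.07),("bin",(328,176),.03,.065),("flangeplate",(410,200),.0025,.02),("tube",(410,200),.03,.07),("handle",(328,188),.066,.12)):
    q=w[v-32:v+32,u-32:u+32].reshape(-1,3);m=q[(q[:,2]>lo)&(q[:,2]<hi)]
    r=cv2.minAreaRect((m[:,:2]*1000).astype(np.float32));print(n,len(m),m.mean(0).round(4),np.median(m[:,2]).round(4),np.round(r[0],1),np.round(r[1],1),round(r[2],1))
E
```

```text
base 601 [0.518  0.3105 0.0477] 0.0487 [518.  310.5] [142.1 110.6] 86.4
bin 634 [ 0.6109 -0.0217  0.0491] 0.0505 [606.3 -35.2] [131.1 218. ] 85.3
flangeplate 1505 [ 0.5235 -0.2972  0.0055] 0.0049 [ 523.5 -298.8] [220.3 220. ] 89.5
tube 60 [ 0.5226 -0.2991  0.044 ] 0.0455 [ 522.  -299.6] [30.7 31. ] 68.5
handle 140 [ 0.5533 -0.0149  0.0809] 0.081 [554.4 -15.1] [20.  76.1] 84.6
```

View pics/m0.png

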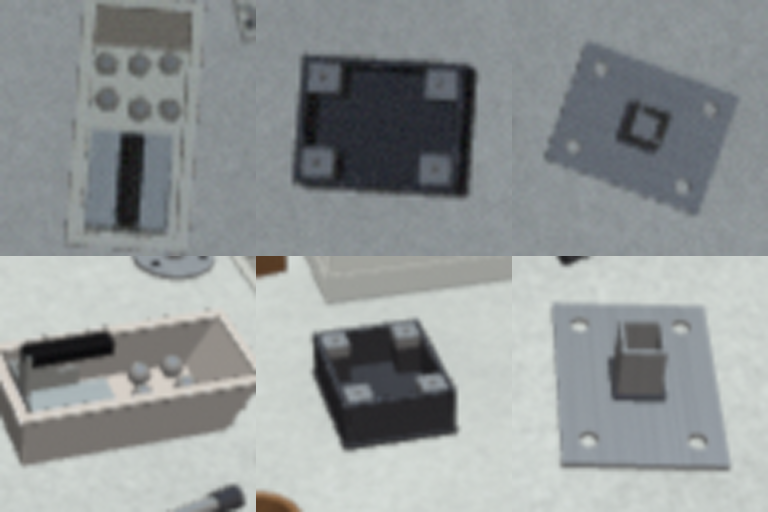

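The crops confirm the choice: the grey scoop stands in the bin with six balls ahead of it towards world +x. The base has four bosses and the flange four holes. Next I'll refine both poses from the hole pixels and compute the first move.

```bash
cat >> h.py <<'E'
from scipy.spatial.transform import Rotation as Ro
from plant import get_obs
def tool():
    o=get_obs();return np.array(o["tool_pos"]),Ro.from_euler("xyz",o["orientation"],degrees=True).as_matrix()
def go(P,zyaw):
    """world target TCP, tool z-axis yaw (mod 180) -> move in present tool axes (cm), spin (rad)"""
    p,R=tool();d=R.T@(np.array(P)-p)*100
    y=np.degrees(np.arctan2(R[1,2],R[0,2]));s=(y-zyaw+90)%180-90
    print("tool z yaw %.2f y-axis %s"%(y,R[:,1].round(3)),"move cm",d.round(2),"spin deg %.2f rad %.4f (or %.1f)"%(s,np.radians(s),s-180*np.sign(s)))
E
python3 - <<'E'
from h import *
def fit(pts,u,v,z,n="top"):
    p=np.array(pts,float);w=world(n,u-32+(p[:,0]+.5)/4-.5,v-32+(p[:,1]+.5)/4-.5,z=z)[:,:2]
    m=np.array([[36,50],[36,-50],[-36,50],[-36,-50]])/1000  # image order TL,TR,BL,BR: +x up,+y left
    c=w.mean(0);H=m.T@(w-c);a=np.arctan2(H[0,1]-H[1,0],H[0,0]+H[1,1]);R=np.array([[np.cos(a),-np.sin(a)],[np.sin(a),np.cos(a)]])
    print(c.round(4),np.degrees(a).round(2),"res mm",((w-c-m@R.T)*1000).round(1).tolist())
fit([(67,76),(185,85),(61,162),(178,170)],233,202,.05)
fit([(88,68),(198,108),(60,147),(170,187)],410,200,.005)
u=proj("top",[[.5544,-.0151,.082]]);print(u)
a=np.radians(-5.4);x=np.array([np.cos(a),np.sin(a)]);h=np.array([.5544,-.0151])
b=h+.004*x
print("scoop",b)
t=np.load("pics/top0.npz");w=world("top",*np.meshgrid(np.arange(640),np.arange(400)),d=t["d"])
q=w[150:210,300:360].reshape(-1,3);e=(q[:,:2]-b)@np.c_[x,[-x[1],x[0]]]
k=(q[:,2]>.04)&(q[:,2]<.06)&(abs(e[:,1])<.06)&(e[:,0]>-.09)&(e[:,0]<.19);e=e[k]
print("bin rim in scoop frame x",np.percentile(e[:,0],[1,99]),"y",np.percentile(e[:,1],[1,99]))
r=cv2.minAreaRect((q[k][:,:2]*1000).astype(np.float32));print(r)
g=h+x*.008; go([*g,.15],84.6)
E
```

```text
[0.5184 0.3106] -4.08 res mm [[0.7, 0.5], [-0.2, 0.2], [-0.2, -0.8], [-0.2, 0.2]]
[ 0.5229 -0.2991] -20.47 res mm [[0.6, 0.1], [0.4, -0.5], [-0.5, 0.3], [-0.5, 0.1]]
[[328.01419732 188.35780333]]
scoop [ 0.55838225 -0.01547643]
bin rim in scoop frame x [-0.05930445  0.1312325 ] y [-0.05188052  0.0501906 ]
((595.3416748046875, -19.999313354492188), (102.10773468017578, 193.914306640625), 85.44166564941406)
tool z yaw -112.28 y-axis [ 0.925 -0.379  0.   ] move cm [ 7.65 52.64 47.59] spin deg -16.88 rad -0.2946 (or 163.1)
```

Request:
{"op": "move_arm", "data": {
  "commands": [
    [[0,0,0,-0.1473],[0,0,0,-0.1473],[0,2.43,4.05,0],[0,2.43,4.05,0],[0,2.43,4.05,0],[0,2.43,4.05,0],[0,2.43,4.05,0],[0,2.43,4.05,0]]
  ],
  "jaw": 8.76
}}

```text
clock: 0.9
tool_pos: [0.3785, 0.367, 0.2264]
orientation: [-38.9, 90.0, -134.3]
force: [1.2, 0.6, 0.8]
opening: 0.0874
```

Request:
{"op": "move_arm", "data": {
  "commands": [
    [[0,2.43,4.05,0],[0,2.43,4.05,0],[0,2.43,4.05,0],[0,2.43,4.05,0],[0,2.43,4.05,0],[0,2.43,4.05,0],[0,2.43,4.05,0],[0,0,0,0]]
  ]
}}

```text
clock: 1.7
tool_pos: [0.5219, 0.0663, 0.226]
orientation: [-37.3, 89.9, -133.0]
force: [0.6, 0.5, -0.6]
opening: 0.0875
```

```bash
python3 -c "
from h import *
go([.5624,-.0159,.057],84.6);print(get_obs()['joint_pos'])"
```

```text
tool z yaw -95.69 y-axis [ 0.995 -0.099 -0.001] move cm [16.9   4.86  7.76] spin deg -0.29 rad -0.0051 (or 179.7)
[ 2.86406986e+01  6.54583909e+00 -1.79922024e+01  3.02314788e-02
 -6.55450247e+01  5.56528489e+01]
```

Request:
{"op": "move_arm", "data": {
  "commands": [
    [[0,2.43,3.88,0],[0,2.43,3.88,0],[4,0,0,0],[4,0,0,0],[3,0,0,0],[0,0,0,0]]
  ]
}}

```text
clock: 2.3
tool_pos: [0.5587, -0.0117, 0.1123]
orientation: [-73.3, 89.5, -168.7]
force: [-0.5, 0.4, -0.2]
opening: 0.0881
```

```bash
python3 - <<'E'
from h import *
from plant import snapshot
go([.5624,-.0159,.057],84.6)
p,d=snapshot("side");cv2.imwrite("pics/s1.png",crop(p,365,200,120,600))
E
```

```text
tool z yaw -95.46 y-axis [ 0.995 -0.095 -0.008] move cm [5.52 0.45 0.37] spin deg -0.06 rad -0.0010 (or 179.9)
```

View pics/s1.png

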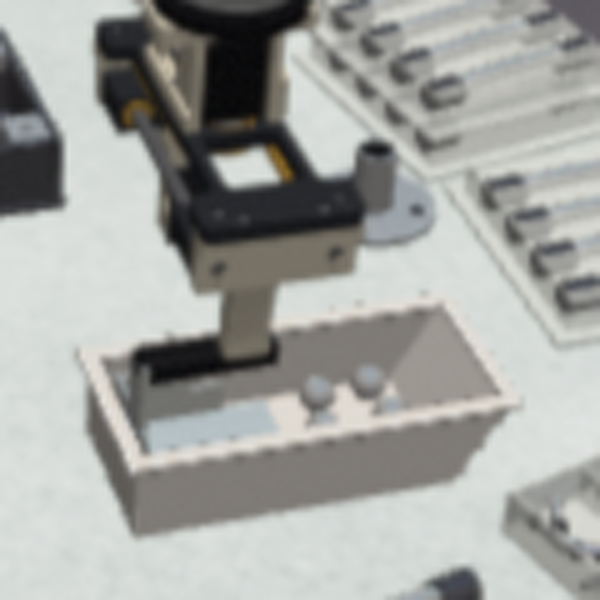

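The side view shows the gripper straddling the handle, centred on it and ready to descend.

Request:
{"op": "move_arm", "data": {
  "commands": [
    [[2.5,0.2,0.2,0],[2,0.2,0.15,0],[1,0,0,0],[0,0,0,0]]
  ]
}}

```text
clock: 2.75
tool_pos: [0.5657, -0.0147, 0.0618]
orientation: [-50.2, 90.0, -145.5]
force: [-0.4, 0.3, 0.1]
opening: 0.0875
```

Request:
{"op": "move_arm", "data": {
  "commands": [
    [[0,0,0,0],[0,0,0,0],[0,0,0,0],[0,0,0,0],[0,0,0,0],[0,0,0,0]]
  ],
  "jaw": 0.5
}}

```text
clock: 3.35
tool_pos: [0.5656, -0.015, 0.0617]
orientation: [114.8, 90.0, 19.4]
force: [-0.7, 0.0, -0.4]
opening: 0.0451
```

```bash
python3 -c "
from h import *
go([.5624,-.0159,.057],84.6);print(get_obs()['opening'],get_obs()['orientation'])"
```

```text
tool z yaw -95.40 y-axis [ 0.996 -0.094  0.   ] move cm [ 0.47 -0.31  0.12] spin deg 0.00 rad 0.0000 (or -180.0)
0.04506924828461304 [114.77927217  89.99309939  19.38093796]
```

Request:
{"op": "move_arm", "data": {
  "commands": [
    [[0.45,-0.1,0,0],[0,0,0,0],[0,0,0,0],[0,0,0,0],[0,0,0,0],[0,0,0,0],[0,0,0,0]]
  ]
}}

```text
clock: 4.05
tool_pos: [0.5645, -0.0149, 0.057]
orientation: [-82.5, 90.0, -177.9]
force: [0.1, 0.6, -2.5]
opening: 0.0197
```

Request:
{"op": "move_arm", "data": {
  "commands": [
    [[0.05,0.5,0,0],[0,0.8,0,0],[0,0.8,0,0],[0,0.8,0,0],[0,0.8,0,0],[0,0.8,0,0],[0,0.7,0,0]]
  ]
}}

```text
clock: 4.75
tool_pos: [0.6172, -0.0199, 0.0568]
orientation: [66.3, 90.0, -29.1]
force: [-1.5, 0.6, 4.7]
opening: 0.0196
```

```bash
python3 - <<'E'
from h import *
from plant import snapshot
go([.5624,-.0159,.057],84.6);print(get_obs()['force'],get_obs()['moment'])
p,d=snapshot("side");q,d=snapshot("top");cv2.imwrite("pics/s2.png",np.hstack([crop(p,375,225,80,400),crop(q,328,176,80,400)]))
E
```

```text
tool z yaw -95.40 y-axis [ 0.996 -0.094  0.   ] move cm [-0.02 -5.49  0.11] spin deg 0.00 rad 0.0001 (or -180.0)
[-1.48999926  0.55656763  4.69511649] [0.00997674 0.65947655 0.02973431]
```

View pics/s2.png

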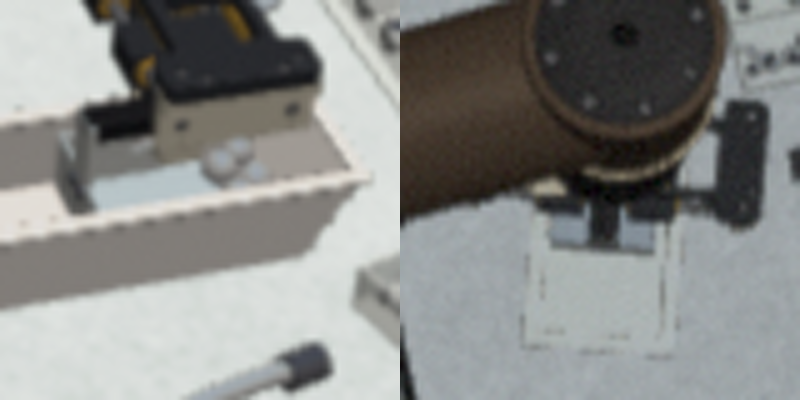

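The side view shows the balls bunched at the lip against the front wall, around (235,160) in the left half. I'll keep pushing forward slowly.

Request:
{"op": "move_arm", "data": {
  "commands": [
    [[0,0.3,0,0],[0,0.3,0,0],[0,0.3,0,0],[0,0.2,0,0]]
  ]
}}

```text
clock: 5.25
tool_pos: [0.6273, -0.0208, 0.0568]
orientation: [-61.4, 90.0, -156.7]
force: [-2.8, 0.8, 7.4]
opening: 0.0197
```

Request:
{"op": "move_arm", "data": {
  "commands": [
    [[0,0.2,0,0],[0,0.2,0,0],[0,0.2,0,0]]
  ]
}}

```text
clock: 5.55
tool_pos: [0.6331, -0.0214, 0.0568]
orientation: [-77.0, 90.0, -172.4]
force: [-1.4, 1.1, 5.7]
opening: 0.0198
```

```bash
python3 - <<'E'
from h import *
from plant import snapshot
print(get_obs()['force'],get_obs()['moment'])
p,d=snapshot("side");cv2.imwrite("pics/s3.png",crop(p,385,222,60,480));np.savez("pics/s3.npz",p=p,d=d)
E
```

```text
[-1.39564497  1.09932838  5.73229868] [ 0.02364819  0.92463661 -0.02879796]
```

View pics/s3.png

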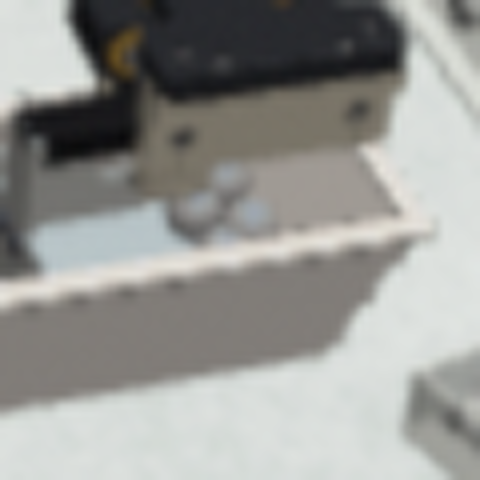

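```bash
python3 - <<'E'
from h import *
s=np.load("pics/s3.npz");d=s["d"]
a=np.radians(-5.4);x=np.array([np.cos(a),np.sin(a)]);b=np.array([.6331,-.0214])-.006*x
for cu,cv_ in((200,205),(230,175),(250,210),(222,236),(120,230),(310,180),(330,165),(210,160)):
    u,v=355+cu/8,192+cv_/8;w=world("side",u,v,d=d[int(v),int(u)]);e=(w[:2]-b)
    print((cu,cv_),"scoop x %.1f y %.1f z %.1f"%(e@x*1000,e@[-x[1],x[0]]*1000,w[2]*1000))
E
```

```text
(200, 205) scoop x 31.6 y 10.5 z 23.5
(230, 175) scoop x 47.6 y 23.9 z 23.2
(250, 210) scoop x 45.1 y -0.4 z 27.3
(222, 236) scoop x 32.0 y -9.0 z 25.3
(120, 230) scoop x 9.2 y 23.9 z 6.3
(310, 180) scoop x 69.8 y 8.0 z 29.1
(330, 165) scoop x 73.7 y 2.7 z 38.9
(210, 160) scoop x -12.4 y -88.9 z 126.3
```

Measured in the scoop frame, the front balls are at the lip and the slope foot is still about 10 mm ahead. I'll push on, then climb along the slope.

Request:
{"op": "move_arm", "data": {
  "commands": [
    [[0,0.2,0,0],[0,0.2,0,0],[0,0.2,0,0],[0,0.2,0,0]]
  ]
}}

```text
clock: 6.0
tool_pos: [0.6392, -0.0221, 0.0571]
orientation: [-80.4, 89.8, -175.8]
force: [-14.0, 5.1, 21.0]
opening: 0.0201
```

```bash
python3 - <<'E'
from h import *
from plant import snapshot
print(get_obs()['force'],get_obs()['moment'])
p,d=snapshot("side");cv2.imwrite("pics/s4.png",crop(p,385,222,60,480));np.savez("pics/s4.npz",p=p,d=d)
P,R=tool();a=np.radians(-5.4);x=np.array([np.cos(a),np.sin(a)]);b=P[:2]-.006*x
v,u=np.mgrid[200:235,360:405];w=world("side",u,v,d=d[v,u]);e=(w[...,:2]-b);X=e@x*1000;Y=e@np.array([-x[1],x[0]])*1000;Z=w[...,2]*1000
for i in range(6,34,2):print(" ".join("%3.0f/%3.0f/%2.0f"%(X[i,j],Y[i,j],Z[i,j]) for j in range(14,36,2)))
E
```

```text
[-14.03737268   5.08989128  20.964184  ] [1.72248008 5.43079904 0.1176127 ]
 -5/-11/84 -33/-87/146 -395/-906/816 -26/-94/149 -22/-96/150 -12/-87/142  -8/-89/142  -4/-91/143   2/-90/141   7/-90/141  13/-87/138
 -6/-14/80 -31/-85/138 -29/-90/141 -22/-87/138 -17/-88/138 -11/-86/135  -7/-87/135  -2/-89/135   2/-91/136   9/-88/133  14/-87/131
 -5/-13/73 -32/-87/133 -28/-89/134 -21/-87/131 -17/-89/133 -11/-86/129  -6/-87/129  -2/-90/130   4/-87/127   9/-89/128  14/-89/126
 -6/-17/70 -31/-86/126 -27/-88/127 -21/-87/125 -15/-86/124  43/ 27/27  52/ 34/20  55/ 28/24  57/ 19/31  61/ 16/32  63/  8/38
 -6/-18/64  -3/-24/67   3/-24/67   8/-24/66  13/-26/66  41/ 22/25  49/ 25/21  52/ 20/24  56/ 16/26  61/ 13/28  62/  4/34
 19/ 36/11  -2/-24/61  22/ 18/24  26/ 13/27  33/ 16/24  41/ 20/19  44/ 13/24  52/ 17/19  52/  6/27  58/  5/27  61/ -0/31
 18/ 34/ 5  16/ 15/20  19/  9/24  25/  9/23  32/ 11/21  34/  4/26  39/  1/27  43/ -2/29  55/ 11/16  56/  1/24  57/-10/33
 15/ 25/ 6  19/ 20/ 9  19/  7/19  20/ -3/27  24/ -8/30  33/  0/22  38/ -2/23  42/ -7/26  52/  3/16  54/ -5/22  57/-12/27
 12/ 16/ 7  16/ 13/ 8  15/ -3/21  18/-10/26  23/-11/25  13/-45/55  19/-43/52  23/-47/55  28/-47/54  33/-50/54 -395/-906/816
-14/-44/52 -10/-48/55  -6/-50/56   0/-50/54   6/-48/52  10/-53/55  17/-50/51  22/-50/50  27/-52/51  34/-50/48  41/-47/44
-17/-52/53 -12/-54/54  -7/-54/52   0/-50/48   7/-49/46  14/-46/42  19/-47/42  24/-49/42  29/-48/41  35/-48/40  41/-48/38
-14/-47/42  -7/-44/38  -3/-47/40   2/-49/40   7/-49/39  13/-48/37  21/-45/33  26/-46/33  30/-49/35  35/-49/33  43/-46/29
-14/-48/35  -9/-49/35  -2/-46/32   3/-49/33   8/-48/31  16/-45/27  21/-45/26  26/-48/27  34/-43/22  37/-47/25  44/-46/22
-14/-50/31  -6/-44/24  -2/-48/26   4/-47/25  10/-46/22  16/-45/20  21/-47/21  27/-46/19  33/-46/18  39/-46/17  46/-43/12
```

Balls sit at scoop x of about 20–41 mm, so at least four are on the pan. The lip is now at the foot of the slope, so I climb along it.

Request:
{"op": "move_arm", "data": {
  "commands": [
    [[-0.3,0,0,0],[-0.35,0.2,0,0],[-0.35,0.2,0,0],[-0.35,0.2,0,0],[-0.35,0.2,0,0]]
  ]
}}

```text
clock: 6.55
tool_pos: [0.6487, -0.023, 0.0733]
orientation: [-78.8, 89.9, -174.2]
force: [-3.7, -0.1, -2.1]
opening: 0.0196
```

```bash
cat > scan.py <<'E'
from h import *
from plant import snapshot
def scan(g=.006,off=(0,0)):
    """scoop-frame surface points seen by the side camera, and picture"""
    p,d=snapshot("side");P,R=tool();x=R[:2,1];b=P[:2]-g*x
    u,v=np.meshgrid(np.arange(640),np.arange(400));w=world("side",u,v,d=d);e=w[...,:2]-b
    return p,e@x*1000,e@np.array([-x[1],x[0]])*1000,(w[...,2]-P[2]+.057-.004)*1000
E
python3 - <<'E'
from scan import *
print(get_obs()['force'],get_obs()['moment'])
p,X,Y,Z=scan();np.savez("pics/s5.npz",p=p,X=X,Y=Y,Z=Z)
m=(abs(Y)<34)&(X>-42)&(X<50)&(Z>-12)&(Z<35)
v,u=np.where(m);print(len(v),u.min(),u.max(),v.min(),v.max())
for j in range(v.min(),v.max()+1,2):print(j," ".join("%3.0f/%3.0f/%2.0f"%(X[j,i],Y[j,i],Z[j,i]) for i in range(u.min(),u.max()+1,2) if m[j,i]))
E
```

```text
[-3.72212085 -0.14853562 -2.09037911] [0.07232574 1.73979438 0.07728716]
343 358 396 206 225
206 -36/ 34/34  -2/ 32/29  44/ 32/21
208 -42/ 34/28 -13/ 33/24  -8/ 32/23  -2/ 33/22   4/ 32/21  41/ 23/21
210 -41/ 19/32  -2/ 31/16   5/ 33/13  36/ 23/16  40/ 19/18
212 -42/ 32/16 -18/ 32/11  -7/ 32/10  16/ 30/ 7  16/ 17/17  21/ 15/18  24/  8/22  33/ 16/14  35/  7/21  41/  7/20  45/  4/21
214 -42/  1/33 -13/ 29/ 6  -7/ 29/ 5  -2/ 28/ 5   3/ 26/ 5   7/ 22/ 8  14/ 24/ 5  15/ 14/12  19/  8/16  25/ 10/14  31/  9/13  34/  3/17  37/ -1/20  43/ -3/20
216 -41/ 15/15 -19/ 26/ 2 -15/ 23/ 4  -9/ 23/ 3  -5/ 19/ 5   1/ 19/ 4   5/ 16/ 6  12/ 17/ 4  15/ 11/ 7  15/ -2/18  17/ -9/22  23/ -8/21  29/ -8/20  37/ -4/15  39/-11/20  44/-12/20
218 -42/ 13/10 -40/-10/28 -17/ 18/ 1 -11/ 16/ 2  -7/ 12/ 4  -1/ 13/ 2   3/  9/ 5   8/  8/ 4  13/  6/ 5  12/ -9/17  17/-11/18  20/-16/21  26/-17/20  31/-17/20  36/-18/20  42/-20/20  48/-19/18
220 -40/ 31/-12 -42/ 12/ 4 -41/ -2/15 -41/-16/25 -20/  7/ 3 -15/  6/ 3  17/-13/12  22/-14/12  27/-15/12  31/-20/15  33/-26/20  39/-26/18
222 -41/-29/30 -26/-34/30 -20/-33/28  15/ -6/ 1
224 -40/-16/12 -42/-32/25
```

Request:
{"op": "move_arm", "data": {
  "commands": [
    [[-0.35,0.2,0,0],[-0.35,0.2,0,0],[-0.35,0.2,0,0],[-0.35,0.2,0,0],[-0.35,0.2,0,0],[-0.35,0.2,0,0],[-0.35,0.2,0,0]]
  ]
}}

```text
clock: 7.3
tool_pos: [0.6634, -0.0242, 0.0984]
orientation: [105.5, 90.0, 10.1]
force: [-4.0, 0.1, -2.5]
opening: 0.0196
```

```bash
python3 - <<'E'
from scan import *
print(get_obs()['force'],get_obs()['moment'])
p,X,Y,Z=scan();np.savez("pics/s6.npz",p=p,X=X,Y=Y,Z=Z)
m=(abs(Y)<34)&(X>-38)&(X<70)&(Z>-12)&(Z<26)
v,u=np.where(m)
for j in range(v.min(),v.max()+1,2):print(j," ".join("%3.0f/%3.0f/%2.0f"%(X[j,i],Y[j,i],Z[j,i]) for i in range(u.min(),u.max()+1,2) if m[j,i]))
cv2.imwrite("pics/s6.png",crop(p,385,212,60,480))
E
```

```text
[-3.99454179  0.14421059 -2.52677285] [0.08534704 1.56055884 0.04464422]
198  44/ 30/22
200 -12/ 33/23  -7/ 32/22  43/ 26/19
202 -19/ 29/20 -12/ 34/15   6/ 34/12  11/ 33/12  22/ 18/21  27/ 15/22  36/ 23/15  41/ 22/15  52/ 31/ 7
204 -12/ 32/10  16/ 16/17  19/ 10/21  27/ 14/16  32/ 12/17  34/  5/22  39/  4/22  44/  2/22
206 -17/ 32/ 4 -12/ 30/ 5  -6/ 29/ 4  -2/ 26/ 6   3/ 25/ 6  10/ 26/ 4  16/ 27/ 2  16/ 15/11  20/ 11/13  25/ 10/13  25/ -3/23  33/  2/18  39/  2/16  41/ -5/21
208 -20/ 24/ 4 -14/ 24/ 3  -9/ 21/ 4  -4/ 20/ 4   3/ 22/ 1   8/ 20/ 2  13/ 19/ 2  16/ 13/ 5  12/ -6/21  17/ -8/21  23/ -9/20  28/-10/20  37/ -4/15  39/-12/20  43/-15/22
210 -17/ 16/ 2 -12/ 13/ 4  -6/ 13/ 3  -1/ 12/ 3   5/ 12/ 2   8/  7/ 5  12/  4/ 6  16/-13/18  21/-14/18  26/-15/18  31/-18/19  36/-19/20  40/-21/20  47/-20/18
212  18/-11/10  19/-19/16  28/-13/10  30/-21/15  30/-32/23  38/-27/18  45/-25/15
214  14/ -8/ 1  18/-11/ 3  22/-16/ 6  26/-31/17  46/-24/ 8  50/-29/11
216  46/-27/ 4
218 -31/-34/16 -19/-32/13 -12/-31/10   4/-32/ 9   9/-34/ 9
220  22/-32/-2
```

View pics/s6.png

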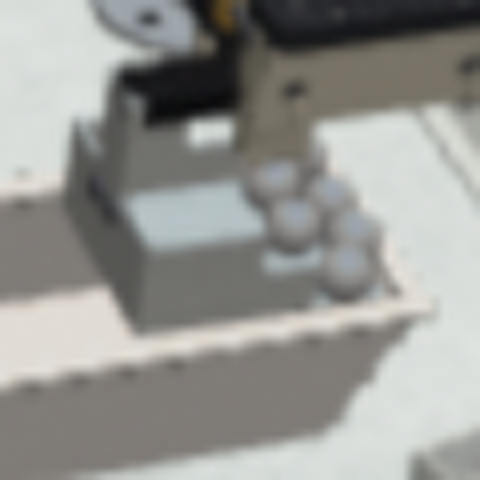

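All six balls are in the pan (circles at about (275,180) to (345,270)), but the front row is near the lip. I'll go up and over the rim, moving forward so the balls shift back. Then I'll press the lip on the rim to tip the scoop nose-up in the grip.

Request:
{"op": "move_arm", "data": {
  "commands": [
    [[-0.5,0.3,0,0],[-0.4,0.5,0,0],[0,0.7,0,0],[0.4,0,0,0],[0.4,0,0,0],[0.35,0,0,0]]
  ]
}}

```text
clock: 7.95
tool_pos: [0.6811, -0.026, 0.1006]
orientation: [85.2, 89.6, -10.1]
force: [-11.0, 1.2, 33.5]
opening: 0.0195
```

```bash
python3 - <<'E'
from scan import *
print(get_obs()['force'],get_obs()['moment'])
p,X,Y,Z=scan();np.savez("pics/s7.npz",p=p,X=X,Y=Y,Z=Z)
m=(abs(Y)<34)&(X>-38)&(X<70)&(Z>-12)&(Z<34)
v,u=np.where(m)
for j in range(v.min(),v.max()+1,2):print(j," ".join("%3.0f/%3.0f/%2.0f"%(X[j,i],Y[j,i],Z[j,i]) for i in range(u.min(),u.max()+1,2) if m[j,i]))
E
```

```text
[-11.00204848   1.2102719   33.52891447] [ 0.35788538  3.53635154 -0.02359006]
195  47/ 32/26  51/ 28/28
197  44/ 25/25  50/ 24/24  58/ 28/20
199 -37/ 23/34 -10/ 33/22  -4/ 32/21  14/ 34/17  45/ 24/19  50/ 22/19
201 -37/ 22/28 -16/ 30/18   8/ 33/12  14/ 32/12  27/ 33/ 8  23/ 14/23  28/ 12/23  31/  7/27  37/  7/26  42/  6/26  46/  2/28  51/  2/27
203 -38/ 19/23 -37/  7/32 -15/ 32/ 9  10/ 34/ 4  13/ 28/ 8  18/ 27/ 8  24/ 26/ 7  24/ 14/16  28/ 11/18  32/  8/19  39/ 10/16  40/ -0/24  46/  1/22  48/ -7/27  56/ -2/22
205 -15/ 30/ 5  -8/ 32/ 2  -6/ 25/ 7  -0/ 24/ 6   7/ 27/ 3  10/ 20/ 8  16/ 21/ 6  21/ 19/ 6  26/ 18/ 6  30/ 13/ 9  26/ -6/24  31/ -8/24  34/-13/27  45/ -4/19  46/-11/24  48/-19/29  54/-18/28
207 -38/ 16/12 -38/-10/31 -13/ 21/ 4  -8/ 18/ 5  -2/ 19/ 3   2/ 14/ 6   8/ 14/ 5  13/ 13/ 6  16/  7/ 9  22/  7/ 8  22/ -4/17  24/-12/22  30/-11/20  33/-16/23  48/  1/ 8  43/-19/23  47/-23/26  53/-22/24  61/-19/21
209 -35/ 20/ 2 -38/  2/16 -37/-10/25 -14/ 15/ 2 -11/ 10/ 6  -6/  9/ 5   1/ 11/ 2  24/ -1/ 7  25/-11/15  27/-18/19  34/-16/17  45/ -6/ 7  38/-30/26  42/-33/28  53/-24/19
211 -35/  6/ 6 -37/-10/18 -37/-23/28 -25/-33/33  -7/-31/29   3/-34/29  22/ -6/ 5  27/ -9/ 6  32/-10/ 5  36/-15/ 9  33/-31/21
213 -36/  3/ 2 -37/-11/12 -37/-26/24 -19/-33/26 -12/-32/24  16/-33/19  21/-33/18  32/-23/ 9
215 -37/-12/ 7 -38/-27/18 -24/-34/21   5/-33/15  10/-34/14  29/-30/ 8  35/-30/ 7  52/-31/ 5
217 -37/-27/11 -17/-33/12 -12/-34/12
219 -36/-27/ 4 -34/-34/ 9  19/-21/-11  24/-22/-11
221 -33/-34/ 3 -27/-34/ 1
```

The press tilted the scoop nose-up about 4–5°. I'll press a little more.

Request:
{"op": "move_arm", "data": {
  "commands": [
    [[0.4,0.1,0,0],[0.4,0.1,0,0],[0,0,0,0],[0,0,0,0]]
  ]
}}

```text
clock: 8.4
tool_pos: [0.6831, -0.0262, 0.0945]
orientation: [87.8, 89.5, -7.5]
force: [-10.6, 0.7, 34.1]
opening: 0.02
```

```bash
cat >> scan.py <<'E'
def show(n=2,z=(-12,34)):
    p,X,Y,Z=scan();m=(abs(Y)<34)&(X>-45)&(X<70)&(Z>z[0])&(Z<z[1]);v,u=np.where(m)
    for j in range(v.min(),v.max()+1,n):print(j," ".join("%3.0f/%3.0f/%2.0f"%(X[j,i],Y[j,i],Z[j,i]) for i in range(u.min(),u.max()+1,n) if m[j,i]))
    return p
E
python3 - <<'E'
from scan import *
print(get_obs()['force'],get_obs()['tool_pos'])
show()
E
```

```text
[-10.55157699   0.67720423  34.09911484] [ 0.68313713 -0.02620998  0.09445746]
197  -4/ 34/32
199 -38/ 32/33  -9/ 32/28
201 -37/ 34/25 -14/ 32/22  -8/ 33/20   2/ 19/29   8/ 19/27  48/ 27/15
203 -38/ 16/31  -8/ 33/13  -2/ 19/23   1/ 13/26   5/ 10/28  12/ 13/24  15/  7/29  19/  3/30  25/  3/29  40/ 21/13  45/ 20/13  49/ 16/16
205 -41/  8/31  -8/ 29/ 9  -3/ 29/ 8  -6/ 10/23  -2/  6/25   5/  8/23  12/ 11/19  12/ -0/27  19/  2/25  22/ -4/28  30/  1/23  41/ 11/14  46/  9/14  51/  7/16
207 -37/ 17/17 -40/ -4/33 -15/ 26/ 6 -12/ 21/10  -6/ 21/ 8  -2/ 16/11   0/  9/16  -4/-11/31   3/ -9/29  10/ -6/26  18/ -3/22  22/ -5/22  32/  3/15  38/  3/14  43/  0/15  49/  2/13
209 -35/ 19/ 8 -42/-10/31 -19/ 15/ 8 -13/ 17/ 6  -7/ 17/ 5  -3/ 13/ 7  -7/ -7/23  -2/-10/24   2/-12/25  24/ -2/13  30/ -3/12  35/ -4/13  40/ -6/13  37/-33/34
211 -38/ -3/18 -39/-16/28 -17/  6/ 8 -12/  5/ 8  24/ -4/ 8  26/-12/14  31/-13/14
213 -36/  2/ 8 -37/-14/20 -38/-29/32 -18/-33/31 -13/-34/31  -1/-33/28  22/-32/23
215 -35/-10/10 -36/-26/23 -34/-34/28 -23/-33/26  28/-34/16  46/-33/12
217 -35/-12/ 5 -36/-26/16 -22/-33/19  24/-32/ 9
219 -36/-27/10 -22/-33/12  -4/-33/ 8   1/-34/ 8  19/-21/-5
221 -35/-28/ 4
```

The pan is now about 9° nose-up with the balls rolling back. Next I lift, then turn the mouth towards the base's +y.

Request:
{"op": "move_arm", "data": {
  "commands": [
    [[-1.0,0.1,0,0],[-2,0,0,0],[-2,0,0,0],[-1,0,0,-0.05],[0,0,0,-0.1],[0,0,0,-0.14],[0,0,0,-0.14],[0,0,0,-0.14]]
  ]
}}

```text
clock: 9.25
tool_pos: [0.6811, -0.0258, 0.1467]
orientation: [-131.9, 90.0, 165.6]
force: [-0.4, 0.2, -2.9]
opening: 0.0198
```

```bash
python3 - <<'E'
from scan import *
print(get_obs()['force'],get_obs()['tool_pos'])
p=show(3,(-15,40));cv2.imwrite("pics/s8.png",crop(p,395,200,80,480))
go([.5176,.2986,.135],-4.08)
E
```

```text
[-0.36008435  0.23369219 -2.88401761] [ 0.68112093 -0.02579278  0.14672878]
182  48/ 26/17
185  32/ 33/12  38/ 27/11  42/ 21/12  42/ 12/17
188 -37/ 34/37 -24/ 33/30  22/ 25/11  25/ 18/13  31/ 13/12  39/  9/10  39/ -0/15  47/ -5/12  50/-12/14  33/-30/32
191 -37/ 33/28 -38/ 23/33 -38/ 14/38  -9/  6/26  20/ 14/ 8  21/  6/11  26/ -0/12  30/ -7/12  39/-19/14
194 -39/ 31/21 -38/ 22/25 -42/ 10/32 -39/  4/34 -38/ -4/37 -14/  2/22  -8/ -4/21  14/  0/ 8  16/ -7/10 -13/-32/38
197 -36/ 31/ 9 -36/ 23/13 -38/ 12/20 -36/  5/22 -42/ -8/32 -38/-14/33 -39/-23/38   0/ -9/10
200 -35/ 22/ 4 -35/ 13/ 8 -36/  4/13 -38/ -6/20 -39/-16/25 -36/-23/27 -37/-32/32
203 -35/  3/ 4 -36/ -7/ 9 -36/-15/14 -34/-23/17 -36/-32/23
206 -33/-14/ 2 -33/-23/ 6 -35/-33/13
209 
tool z yaw -61.93 y-axis [ 0.882  0.471 -0.   ] move cm [  1.18   0.84 -36.32] spin deg -57.85 rad -1.0097 (or 122.1)
```

View pics/s8.png

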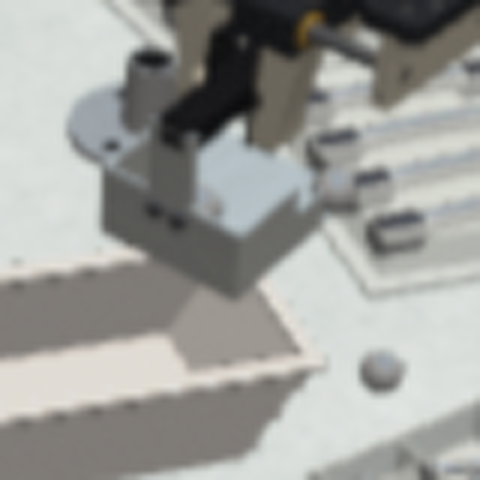

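Two balls seem to have left the scoop: one on the bench at (380,370), another near (335,185). I'll check whether they are moving and how many remain.

```bash
python3 - <<'E'
from scan import *
def mv(n):
    im=[];
    for i in range(3): im.append(snapshot(n))
    return im
s=mv("side");t=mv("top")
d=np.abs(s[2][0].astype(int)-s[0][0]).sum(2);v,u=np.where(d>60);print("side moved",len(v),(u.min(),u.max(),v.min(),v.max()) if len(v) else "")
d=np.abs(t[2][0].astype(int)-t[0][0]).sum(2);v,u=np.where(d>60);print("top moved",len(v),(u.min(),u.max(),v.min(),v.max()) if len(v) else "")
for u,v in((395-40+380/6,160+370/6),(395-40+335/6,160+185/6)):
    print(world("side",u,v,d=s[2][1][int(v),int(u)]),world("side",u,v,z=.01))
cv2.imwrite("pics/s9.png",np.hstack([crop(s[2][0],395,200,100,400),crop(t[2][0],330,140,100,400)]))
E
```

```text
side moved 82 (np.int64(65), np.int64(426), np.int64(59), np.int64(197))
top moved 31 (np.int64(172), np.int64(353), np.int64(137), np.int64(398))
[ 0.75602794 -0.05378792  0.01495159] [ 0.75974534 -0.04863809  0.01      ]
[ 0.71852917 -0.05024997  0.12374421] [0.81118226 0.08722422 0.01      ]
```

View pics/s9.png

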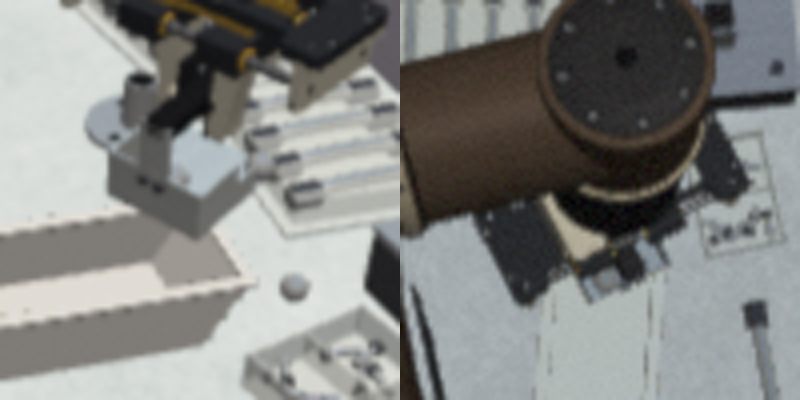

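One ball lies still on the bench at about (0.756, −0.05). Another sits at the right front corner against the end of the side wall. The weight reading suggests 4–5 balls remain, so I'll carry on gently.

Request:
{"op": "move_arm", "data": {
  "commands": [
    [[0,0,0,-0.03],[0,0,0,-0.06],[0,0,0,-0.09],[0,0,0,-0.1],[0,0,0,-0.1],[0,0,0,-0.08],[0,0,0,-0.06],[0,0,0,-0.04]]
  ]
}}

```text
clock: 10.4
tool_pos: [0.6811, -0.0258, 0.1475]
orientation: [78.5, 90.0, 47.9]
force: [-0.1, 0.7, -3.2]
opening: 0.0196
```

Request:
{"op": "move_arm", "data": {
  "commands": [
    [[0,0.11,-0.167,0],[0,0.22,-0.334,0],[0,0.33,-0.5,0],[0,0.44,-0.667,0],[0,0.55,-0.834,0],[0,0.66,-1.0,0],[0,0.77,-1.168,0],[0,0.88,-1.334,0]]
  ]
}}

```text
clock: 11.2
tool_pos: [0.649, 0.04, 0.1476]
orientation: [96.3, 90.0, 65.6]
force: [0.1, 0.1, -3.8]
opening: 0.02
```

Request:
{"op": "move_arm", "data": {
  "commands": [
    [[0,0.99,-1.5,0],[0,1.1,-1.668,0],[0,1.21,-1.835,0],[0,1.32,-2.0,0],[0,1.43,-2.168,0],[0,1.43,-2.168,0],[0,1.32,-2.0,0],[0,1.21,-1.835,0]]
  ]
}}

```text
clock: 12.0
tool_pos: [0.5689, 0.2042, 0.1478]
orientation: [78.9, 90.0, 48.3]
force: [1.0, 0.6, -3.4]
opening: 0.0198
```

Request:
{"op": "move_arm", "data": {
  "commands": [
    [[0,1.1,-1.668,0],[0,0.99,-1.5,0],[0,0.88,-1.334,0],[0,0.77,-1.168,0],[0,0.66,-1.0,0],[0,0.55,-0.834,0],[0,0.44,-0.667,0],[0,0.33,-0.5,0]]
  ]
}}

```text
clock: 12.8
tool_pos: [0.5245, 0.2961, 0.1475]
orientation: [-97.5, 90.0, -128.2]
force: [-0.2, 0.4, -4.4]
opening: 0.0197
```

```bash
python3 - <<'E'
from scan import *
p,d=snapshot("side");q,_=snapshot("top");f=[]
for i in range(4): snapshot("side");f.append(get_obs()['force'])
print(np.mean(f,0))
go([.5176,.2986,.135],-4.08)
P,R=tool();print(P)
a=proj("side",P-[0,0,.03]);b=proj("top",P-[0,0,.03]);print(a,b)
cv2.imwrite("pics/s10.png",np.hstack([crop(p,int(a[0]),int(a[1]),100,400),crop(q,int(b[0]),int(b[1]),100,400)]))
E
```

```text
[-0.07355474  0.30595138 -3.63010504]
tool z yaw -30.68 y-axis [ 0.51  0.86 -0.  ] move cm [ 1.25 -0.08 -0.79] spin deg -26.60 rad -0.4643 (or 153.4)
[0.52484303 0.29525886 0.14752522]
[297.1539833  141.30393952] [231.66498037 196.72430619]
```

View pics/s10.png

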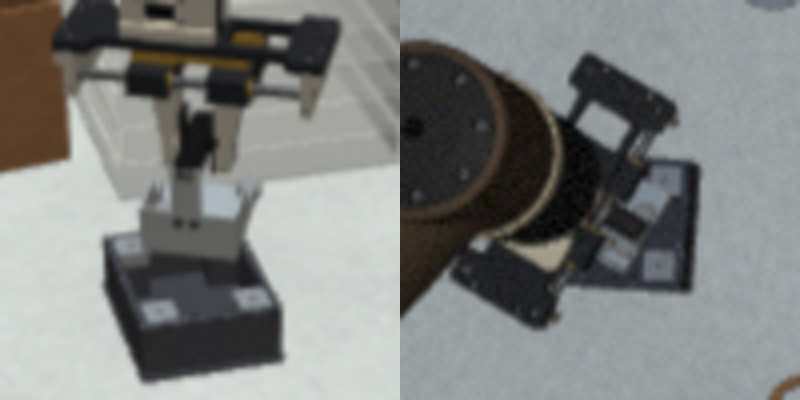

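The side view shows the scoop over the base with the mouth above the cavity. The weight reading agrees with about five balls. I'll turn the remaining 26.6°, then lower the scoop's back onto the rear bosses.

Request:
{"op": "move_arm", "data": {
  "commands": [
    [[0,0,0,-0.05],[0,0,0,-0.09],[0,0,0,-0.1],[0,0,0,-0.1],[0.3,0,0,-0.08],[0.8,0,-0.3,-0.044],[1,0.2,-0.4,0],[0.7,0.1,0,0]]
  ]
}}

```text
clock: 13.9
tool_pos: [0.5174, 0.2989, 0.1186]
orientation: [-143.4, 89.9, -147.6]
force: [0.4, -0.0, -4.5]
opening: 0.0195
```

```bash
python3 - <<'E'
from scan import *
go([.5176,.2986,.1105],-4.08);print(get_obs()['force'])
E
```

```text
tool z yaw -4.17 y-axis [ 0.073  0.997 -0.001] move cm [ 0.81 -0.03  0.03] spin deg -0.09 rad -0.0016 (or 179.9)
[ 0.40295472 -0.03841797 -4.48271955]
```

Request:
{"op": "move_arm", "data": {
  "commands": [
    [[0.4,0,0,0],[0.4,0,0,0],[0.4,0,0,0],[0.3,0,0,0]]
  ]
}}

```text
clock: 14.3
tool_pos: [0.518, 0.2993, 0.1043]
orientation: [30.9, 90.0, 26.8]
force: [0.1, 0.4, -2.8]
opening: 0.0198
```

Request:
{"op": "move_arm", "data": {
  "commands": [
    [[0.3,0,0,0],[0.3,0,0,0],[0.2,0,0,0]]
  ]
}}

```text
clock: 14.6
tool_pos: [0.52, 0.3018, 0.0993]
orientation: [44.7, 89.6, 40.7]
force: [-1.8, 5.0, 13.1]
opening: 0.0196
```

```bash
python3 - <<'E'
from scan import *
print(get_obs()['force'],get_obs()['tool_pos'])
show(3,(-20,40))
E
```

```text
[-1.81356907  4.96366012 13.11740527] [0.52000389 0.30183251 0.09926333]
150  69/ 31/ 8  16/-33/28
153  38/ 19/12  36/ 10/12  32/  1/13  10/-32/21 -22/-33/39
156  -4/ 28/27  19/ 14/12  15/  5/13
159 -39/ 27/38 -38/ 17/36 -39/ -1/33 -40/-10/32 -43/-18/33 -41/-28/30
162 -43/ 28/29 -39/ 18/25 -40/  9/25 -40/ -0/23 -40/-10/22 -40/-19/21 -39/-29/18
165 -37/ 27/16 -40/ 18/16 -36/  8/12 -34/ -2/ 9 -41/ -9/12 -41/-19/10 -39/-28/ 8
168 -42/ 28/ 8
```

Request:
{"op": "move_arm", "data": {
  "commands": [
    [[0.3,0,0,0],[0.3,0,0,0],[0.3,0,0,0],[0,0,0,0]]
  ]
}}

```text
clock: 15.05
tool_pos: [0.5225, 0.3045, 0.0929]
orientation: [44.0, 89.2, 40.1]
force: [0.5, 7.6, 19.5]
opening: 0.0199
```

```bash
python3 - <<'E'
from scan import *
print(get_obs()['force'],get_obs()['tool_pos'])
show(3,(-20,40))
E
```

```text
[ 0.51482502  7.55052524 19.53887282] [0.52250351 0.30449589 0.09293983]
150  69/ 33/12
153 
156  33/ 12/ 8  26/  4/10
159 
162 -44/ 30/35 -44/ 21/33
165 -43/ -7/18 -45/-16/17
168 -45/ 30/14 -43/ 21/12
```

Request:
{"op": "move_arm", "data": {
  "commands": [
    [[0.3,-0.1,0,0],[0.3,-0.1,0,0],[0.3,-0.1,0,0],[0.2,0,0,0],[0,0,0,0],[0,0,0,0]]
  ]
}}

```text
clock: 15.7
tool_pos: [0.5244, 0.3061, 0.0852]
orientation: [48.7, 88.6, 44.9]
force: [-6.5, 18.6, 32.9]
opening: 0.0197
```

```bash
python3 - <<'E'
from scan import *
print(get_obs()['force'],get_obs()['tool_pos'])
p=show(3,(-30,40))
cv2.imwrite("pics/s11.png",crop(p,297,150,70,560))
E
```

```text
[-6.49176811 18.59764395 32.94935194] [0.52439794 0.3061045  0.08519438]
150  61/ 33/23  40/-31/25
153  33/ 20/27  28/  2/26
156  26/ 22/20
159 
162 
165  42/ 29/-22
168  22/  4/-25  16/ -4/-22  13/-13/-22  10/-22/-22
```

View pics/s11.png

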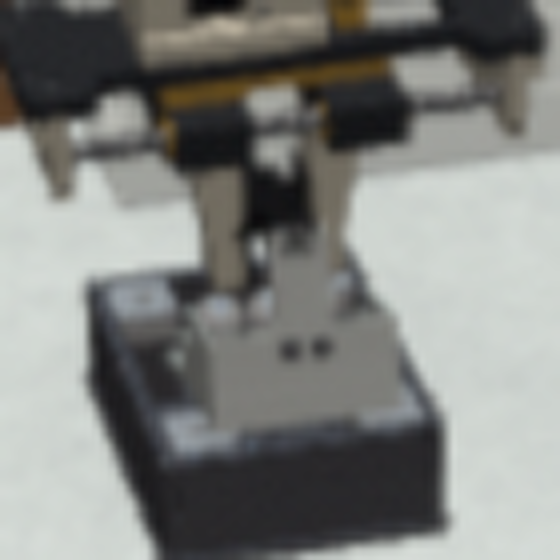

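The scoop is now nose-down. The balls at (215,305) and (345,290) sit at its front, and one is already in the cavity near (180,350). I'll lift slightly and draw back so they drop.

Request:
{"op": "move_arm", "data": {
  "commands": [
    [[-0.6,-0.3,0,0],[-0.4,-0.8,0,0],[0,-0.8,0,0],[0,-0.8,0,0],[0,-0.6,0,0],[0,0,0,0],[0,0,0,0]]
  ]
}}

```text
clock: 16.45
tool_pos: [0.5178, 0.2643, 0.0894]
orientation: [35.5, 89.6, 31.5]
force: [-0.2, 2.5, 17.2]
opening: 0.0196
```

```bash
python3 - <<'E'
from scan import *
f=[]
for i in range(4): snapshot("side");f.append(get_obs()['force'])
print(np.mean(f,0),get_obs()['tool_pos'])
p,d=snapshot("side");u,v=np.meshgrid(np.arange(640),np.arange(400));w=world("side",u,v,d=d)
a=np.radians(-4.08);x=np.array([np.cos(a),np.sin(a)]);e=w[...,:2]-[.5184,.3106];X=e@x*1000;Y=e@np.array([-x[1],x[0]])*1000;Z=w[...,2]*1000
m=(abs(X)<60)&(abs(Y)<75)&(Z<110);vv,uu=np.where(m);print("base frame X/Y/Z")
for j in range(vv.min(),vv.max()+1,3):print(j," ".join("%d/%d/%d"%(X[j,i],Y[j,i],Z[j,i]) for i in range(uu.min(),uu.max()+1,3) if m[j,i]))
np.savez("pics/s12.npz",p=p)
E
```

```text
[-0.22327837  2.01786278 17.39947053] [0.51779218 0.26429561 0.08942939]
base frame X/Y/Z
148 -17/62/54 -7/66/50
151 -48/53/53 -39/52/52 -30/47/54 -18/58/46 -8/62/42 21/62/38 52/28/52
154 -52/35/53 -41/43/47 -32/41/46 -24/33/50 -8/64/30 -24/-54/101 -15/-57/101 21/61/27 46/6/54
157 -54/26/48 -43/33/42 -33/35/39 -23/36/37 -10/54/25 -1/48/26 7/48/25 17/47/24 36/-32/68 37/-63/86
160 -54/27/36 -50/-2/53 -34/34/29 -32/-3/51 -34/-57/84 -15/-14/55 -5/-12/52 2/-14/52 36/-33/58 36/-67/79
163 -57/70/0 -55/29/24 -53/-13/50 -34/36/17 -24/38/14 -33/-53/71 -19/-27/53 -10/-33/55 51/-46/53
166 -54/33/10 -54/-16/41 -48/-35/52 -39/-37/51 -34/-53/61 48/-57/50
169 -56/24/5 -53/-11/27 -52/-50/51 -43/-53/51 -35/-58/53 44/-71/48 55/-66/43
172 -59/14/0 -54/-12/16 -53/-54/42 -47/-72/53 -38/-72/52 45/-69/36 55/-66/33
175 -55/-14/7 -54/-57/34 -38/-69/39 -20/-70/37 -11/-72/37 -1/-69/33 7/-70/32 16/-72/32 26/-70/29 34/-73/30 46/-65/22 54/-72/25
178 -57/-23/1 -53/-54/21 -48/-72/32 -38/-69/29 -29/-71/28 -10/-69/24 -1/-69/22 8/-67/19 17/-69/19 27/-67/16 36/-69/16 45/-70/15 54/-70/13
181 -53/-49/7 -48/-72/22 -39/-70/18 -30/-73/19 -21/-74/18 -11/-72/15 -2/-73/14 7/-69/9 16/-70/9 25/-74/9 36/-69/5 45/-69/3 55/-68/1
184 -54/-55/0 -48/-71/10 -40/-73/10 -29/-68/5 -12/-73/5 -2/-71/2 6/-73/1 15/-73/0
187
```

Ball tops at z≈25 mm show in the cavity near base y≈50. I'll lift off and weigh what is left in the scoop.

Request:
{"op": "move_arm", "data": {
  "commands": [
    [[-0.8,0,0,0],[-1.2,0,0,0],[-1.0,0,0,0],[0,0,0,0]]
  ]
}}

```text
clock: 17.1
tool_pos: [0.516, 0.2635, 0.118]
orientation: [40.8, 89.9, 36.8]
force: [0.1, 1.1, -2.0]
opening: 0.0198
```

```bash
python3 - <<'E'
from scan import *
f=[]
for i in range(5): snapshot("side");f.append(get_obs()['force'])
print(np.mean(f,0),get_obs()['tool_pos'])
p,d=snapshot("side");q,_=snapshot("top");u,v=np.meshgrid(np.arange(640),np.arange(400));w=world("side",u,v,d=d)
a=np.radians(-4.08);x=np.array([np.cos(a),np.sin(a)]);e=w[...,:2]-[.5184,.3106];X=e@x*1000;Y=e@np.array([-x[1],x[0]])*1000;Z=w[...,2]*1000
m=(abs(X)<48)&(abs(Y)<63)&(Z<45);vv,uu=np.where(m);print("base frame X/Y/Z")
for j in range(vv.min(),vv.max()+1,2):print(j," ".join("%d/%d/%d"%(X[j,i],Y[j,i],Z[j,i]) for i in range(uu.min(),uu.max()+1,2) if m[j,i]))
cv2.imwrite("pics/s13.png",np.hstack([crop(p,297,150,70,400),crop(q,236,200,70,400)]));np.savez("pics/s13.npz",p=p,q=q)
E
```

```text
[-0.02240202 -0.16358852 -1.9399568 ] [0.51500094 0.26309408 0.11595198]
base frame X/Y/Z
150 1/61/44 20/59/43
152 
154 
156 -42/37/43 -35/40/40 -30/34/43
158 -36/39/34 -30/34/36 -24/35/34
160 -37/32/30 -30/38/26 -23/41/23
162 -37/38/19 -31/34/21 -24/35/19 -15/50/8
164 -31/37/11 -25/31/14 -18/36/10
166 -33/25/12 29/14/8 34/10/10
168 -4/13/7 0/3/12 6/2/12 13/5/9 19/1/11 25/0/11
```

The weight drop of about 1.7 N means roughly five balls were delivered and the scoop is empty. Now I take the scoop back to the bin.

Request:
{"op": "move_arm", "data": {
  "commands": [
    [[-3,0,0,0.1],[-2,0,0,0.148],[0,0,0,0.148],[0,0,0,0.148],[0,0,0,0.148],[0,0,0,0.148],[0,0,0,0.148],[0,0,0,0.148]]
  ]
}}

```text
clock: 18.25
tool_pos: [0.5152, 0.2633, 0.1662]
orientation: [-69.8, 90.0, -139.3]
force: [0.9, 0.3, -2.8]
opening: 0.0199
```

Request:
{"op": "move_arm", "data": {
  "commands": [
    [[0,0,0,0.148],[0,0,0,0.148],[0,0,0,0.148],[0,0,0,0.108],[0,1.4,4.5,0],[0,1.4,4.5,0],[0,1.4,4.5,0],[0,1.4,4.5,0]]
  ]
}}

```text
clock: 19.05
tool_pos: [0.5365, 0.0745, 0.1664]
orientation: [-42.5, 90.0, -143.3]
force: [1.3, 0.9, -1.4]
opening: 0.0198
```

```bash
python3 - <<'E'
from scan import *
go([.5795,-.0164,.15],85);print(get_obs()['joint_pos'])
p,d=snapshot("side");u,v=np.meshgrid(np.arange(640),np.arange(400));w=world("side",u,v,d=d)
a=np.radians(-4.08);x=np.array([np.cos(a),np.sin(a)]);e=w[...,:2]-[.5184,.3106];X=e@x*1000;Y=e@np.array([-x[1],x[0]])*1000;Z=w[...,2]*1000
m=(abs(X)<46)&(abs(Y)<61)&(Z<45);vv,uu=np.where(m);print("base frame X/Y/Z")
for j in range(vv.min(),vv.max()+1,2):print(j," ".join("%d/%d/%d"%(X[j,i],Y[j,i],Z[j,i]) for i in range(uu.min(),uu.max()+1,2) if m[j,i]))
np.savez("pics/s14.npz",p=p)
E
```

```text
tool z yaw -100.73 y-axis [ 0.983 -0.186 -0.   ] move cm [1.64 5.92 8.13] spin deg -5.73 rad -0.1001 (or 174.3)
[ 2.86509358e+01  1.08454035e+01 -2.10918470e+01  3.07079923e-03
 -5.80811154e+01  5.06147227e+01]
base frame X/Y/Z
150 7/60/44
152 0/59/38 25/53/38
154 -12/60/32 -5/60/31 24/46/35 29/43/36 34/36/39 40/34/40
156 -42/38/42 -36/39/41 -31/32/44 -23/37/40 12/55/24 18/49/27 22/41/30 28/38/32 34/35/32 40/34/32
158 -37/34/36 -30/37/34 -23/39/31 -13/58/19 -8/48/24 -2/45/25 4/49/21 11/48/21 17/45/22 23/43/22 27/35/26 34/35/25 41/36/23
160 -36/38/27 -29/40/24 -24/35/27 -15/46/19 -9/44/19 -2/46/17 6/57/9 9/43/16 17/46/13 24/49/10 24/20/28 30/19/27 41/38/14
162 -36/39/19 -31/32/22 -24/38/17 -15/48/10 -10/40/14 -3/45/10 2/40/12 4/20/24 8/11/28 18/24/19 23/20/21 29/14/23 37/20/19
164 -32/30/16 -24/37/10 -18/36/10 -17/8/27 -10/13/23 -3/14/21 0/4/26 7/6/24 18/24/11 23/17/15 29/14/16 37/22/10
166 -32/29/9 -13/0/24 -1/26/6 2/11/15 8/8/15 16/17/9 21/11/11 27/7/13 34/10/10
168 -5/8/10 0/6/10 7/5/10 13/5/9 19/3/9 25/0/10
```

Five balls are in the base, at about (−5,50), (14,50), (5,10), (−13,6) and (28,18) mm. Next I put the scoop down in the bin.

Request:
{"op": "move_arm", "data": {
  "commands": [
    [[0,0,0,-0.1],[0,2.5,4.0,0],[0,2.3,4.0,0],[0,0.2,0.6,0],[1.5,0,0,0],[2,0,0,0],[0,0,0,0]]
  ]
}}

```text
clock: 19.8
tool_pos: [0.5769, -0.0143, 0.1287]
orientation: [-76.5, 89.7, -171.6]
force: [-1.2, 0.7, -2.1]
opening: 0.0197
```

```bash
python3 - <<'E'
from scan import *
go([.5795,-.0164,.07],85);print(get_obs()['force'])
show(3,(-20,40))
E
```

```text
tool z yaw -95.11 y-axis [ 0.996 -0.089 -0.005] move cm [5.87 0.31 0.17] spin deg -0.11 rad -0.0019 (or 179.9)
[-1.161003    0.6726405  -2.07067723]
190  -9/ 33/37  -1/ 31/37
193 -16/ 34/28  -8/ 32/28
196  -8/ 33/18   0/ 31/17   8/ 29/17  30/ 22/19  39/ 23/16
199 -41/ 29/16 -40/ 10/30 -19/ 21/18 -11/ 22/16  -3/ 21/16   3/ 16/18  13/ 20/14  19/ 13/17  26/ 11/17  34/  9/18  42/  9/16
202 -22/ 12/16 -15/  9/16  21/ -3/18  31/  1/14  39/  1/13  47/ -2/13
205 -41/  3/16 -40/-19/32  20/ -9/14  34/-14/15  41/-17/16
208 -41/-22/25  28/-29/18  44/-30/15
211 -42/-25/18  12/-32/13
```

The scoop slid about 13 mm up in the fingers, so the floor is reached lower. I'll lower it until contact, open only partway, and rise.

Request:
{"op": "move_arm", "data": {
  "commands": [
    [[2,0.1,0.1,0],[2,0.1,0.1,0],[1.6,0.1,0,0],[1.2,0,0,0],[0.6,0,0,0],[0.4,0,0,0],[0.3,0,0,0],[0,0,0,0]]
  ]
}}

```text
clock: 20.65
tool_pos: [0.5819, -0.0161, 0.0508]
orientation: [106.7, 90.0, 11.7]
force: [-0.0, -0.2, -1.6]
opening: 0.02
```

Request:
{"op": "move_arm", "data": {
  "commands": [
    [[0.3,0,0,0],[0.2,0,0,0],[0.2,0,0,0],[0,0,0,0]]
  ]
}}

```text
clock: 21.05
tool_pos: [0.5822, -0.0162, 0.0439]
orientation: [90.7, 89.9, -4.3]
force: [0.7, 0.3, -0.5]
opening: 0.0201
```

Request:
{"op": "move_arm", "data": {
  "commands": [
    [[0.2,0,0,0],[0,0,0,0]]
  ]
}}

```text
clock: 21.25
tool_pos: [0.5832, -0.0163, 0.0434]
orientation: [91.6, 89.8, -3.4]
force: [-2.2, -0.4, 11.8]
opening: 0.0197
```

Request:
{"op": "move_arm", "data": {
  "commands": [
    [[0,0,0,0],[0,0,0,0],[0,0,0,0]]
  ],
  "jaw": 3.0
}}

```text
clock: 21.55
tool_pos: [0.5816, -0.0162, 0.0414]
orientation: [-84.7, 90.0, -179.7]
force: [0.3, 0.0, -0.4]
opening: 0.0294
```

Request:
{"op": "move_arm", "data": {
  "commands": [
    [[-0.5,0,0,0],[-1.5,0,0,0],[-3,0,0,0],[-4,0,0,0],[-4,0,0,0],[-2,0,0,0]]
  ]
}}

```text
clock: 22.15
tool_pos: [0.5831, -0.0161, 0.1958]
orientation: [101.9, 89.7, 6.8]
force: [-0.5, 0.5, 0.8]
opening: 0.03
```

```bash
python3 - <<'E'
from scan import *
p,d=snapshot("side")
u,v=np.meshgrid(np.arange(640),np.arange(400));w=world("side",u,v,d=d)
a=np.radians(-5.0);x=np.array([np.cos(a),np.sin(a)]);e=w[...,:2]-[.575,-.0155];X=e@x*1000;Y=e@np.array([-x[1],x[0]])*1000;Z=w[...,2]*1000
m=(abs(X)<60)&(abs(Y)<38)&(Z<95);vv,uu=np.where(m)
for j in range(vv.min(),vv.max()+1,3):print(j," ".join("%d/%d/%d"%(X[j,i],Y[j,i],Z[j,i]) for i in range(uu.min(),uu.max()+1,3) if m[j,i]))
go([.5229,-.2991,.12],-20.47);go([.5229,-.2991,.12],69.53);print(get_obs()["joint_pos"],get_obs()["force"])
E
```

```text
203 
206 -18/9/81 -10/6/82 -3/4/82 2/-1/85 10/-2/85 17/-3/84 26/-3/83 33/-5/83
209 -57/37/58 -36/1/81 -30/-2/83 -22/-4/83 -16/-8/85 -8/-9/83 0/-7/80 9/-6/79 16/-10/80 24/-10/78 31/-12/78
212 -57/37/47 -32/37/43 -37/-1/73 -32/-10/79 -23/-9/77 -15/-8/75 -8/-10/75 1/-7/71 9/-8/70 35/37/30 52/35/28
215 -57/37/37 -36/23/44 -36/1/61 -16/34/32 -8/31/33 0/31/31 10/36/25 16/31/28 27/35/23 54/36/17
218 -40/37/24 -36/22/35 -37/-2/55 -16/32/23 -7/34/20 2/37/16 8/30/20 18/34/15 28/36/12
221 -48/37/16 -37/20/26 -37/-4/46 -15/32/12 -6/35/8 2/35/6 9/31/8 19/33/5 27/31/5 33/24/9 41/24/7 48/20/10 59/23/5
224 -36/20/16 -37/-7/38 -17/26/7 -9/24/7 -1/24/6 6/20/7 14/20/6 21/16/7 29/14/8 36/9/10 46/12/6 54/11/5
227 -45/18/9 -37/18/7 -36/-4/26 -35/-26/43 -13/13/6 -6/9/8 2/8/7
230 
tool z yaw -95.00 y-axis [ 0.996 -0.087  0.008] move cm [ 7.74 -3.7  28.74] spin deg -74.53 rad -1.3009 (or 105.5)
tool z yaw -95.00 y-axis [ 0.996 -0.087  0.008] move cm [ 7.74 -3.7  28.74] spin deg 15.47 rad 0.2699 (or -164.5)
[ 17.64308038  12.9723814  -13.85548492   0.10569177 -62.72287731
  67.30355252] [1.42952783 0.40052847 4.43125001]
```

The scoop stands flat in the bin, handle top at 82–83 mm. Now for the flange.

Request:
{"op": "move_arm", "data": {
  "commands": [
    [[0,0,0,0.135],[0,0,0,0.135],[0,0.71,4.77,0],[0,0.71,4.77,0],[0,0.71,4.77,0],[0,0.71,4.77,0],[0,0.71,4.77,0],[0,0.71,4.77,0]]
  ],
  "jaw": 8.76
}}

```text
clock: 23.0
tool_pos: [0.5205, -0.3009, 0.1917]
orientation: [142.8, 90.0, 32.3]
force: [1.3, -0.1, -0.1]
opening: 0.0856
```

Request:
{"op": "move_arm", "data": {
  "commands": [
    [[3,0,0,0],[0,0,0,0]]
  ]
}}

```text
clock: 23.2
tool_pos: [0.5183, -0.2996, 0.1579]
orientation: [-92.6, 89.6, 156.6]
force: [-0.7, 0.7, -0.7]
opening: 0.0874
```

```bash
python3 -c "
from h import *
go([.5229,-.2991,.016],69.53)"
```

```text
tool z yaw -110.73 y-axis [ 0.935 -0.354 -0.007] move cm [14.19  0.5  -0.21] spin deg -0.26 rad -0.0046 (or 179.7)
```

Request:
{"op": "move_arm", "data": {
  "commands": [
    [[4,0.25,-0.1,-0.004],[4,0.15,-0.1,0],[3,0,0,0],[1.8,0,0,0],[0.8,0,0,0],[0,0,0,0]]
  ]
}}

```text
clock: 23.8
tool_pos: [0.5258, -0.2979, 0.0253]
orientation: [-78.0, 89.9, 171.8]
force: [0.1, 0.2, 0.8]
opening: 0.0877
```

```bash
python3 -c "
from h import *
go([.5229,-.2991,.016],69.53)"
```

```text
tool z yaw -110.22 y-axis [ 0.938 -0.346 -0.002] move cm [ 0.93 -0.23  0.21] spin deg 0.25 rad 0.0043 (or -179.8)
```

Request:
{"op": "move_arm", "data": {
  "commands": [
    [[0.5,-0.2,0.15,0.004],[0.35,0,0,0],[0,0,0,0]]
  ]
}}

```text
clock: 24.1
tool_pos: [0.5234, -0.2994, 0.0175]
orientation: [103.6, 90.0, -6.9]
force: [-0.4, 0.4, 0.1]
opening: 0.0877
```

Request:
{"op": "move_arm", "data": {
  "commands": [
    [[0,0,0,0],[0,0,0,0],[0,0,0,0],[0,0,0,0],[0,0,0,0],[0,0,0,0],[0,0,0,0],[0,0,0,0]]
  ],
  "jaw": 1.5
}}

```text
clock: 24.9
tool_pos: [0.5233, -0.2995, 0.017]
orientation: [-55.9, 90.0, -166.5]
force: [1.0, 0.6, 0.0]
opening: 0.0299
```

Request:
{"op": "move_arm", "data": {
  "commands": [
    [[0,0,0,0],[0,0,0,0],[-0.5,0,0,0],[-1,0,0,0],[-1.5,0,0,0],[-1,0,0,0],[0,0,0,0],[0,0,0,0]]
  ]
}}

```text
clock: 25.7
tool_pos: [0.5232, -0.2993, 0.0571]
orientation: [145.0, 90.0, 34.4]
force: [-0.3, 0.2, -5.1]
opening: 0.0295
```

```bash
python3 - <<'E'
from h import *
from plant import snapshot
p,d=snapshot("side");P,R=tool();print(P,R[:,1].round(4),R[:,2].round(4))
u,v=np.meshgrid(np.arange(640),np.arange(400));w=world("side",u,v,d=d)
e=(w-P);x,y=R[:,1],-R[:,2]
X,Y,Z=e@x*1000,e@y*1000,w[...,2]*1000
m=(abs(X)<75)&(abs(Y)<80)&(Z>25)&(abs(Z-(P[2]*1000-10))<12)
A=np.c_[X[m],Y[m],np.ones(m.sum())]
for _ in range(4):
    c,*_r=np.linalg.lstsq(A,Z[m],rcond=None);r=abs(Z[m]-A@c);k=r<3;m[tuple(np.array(np.where(m))[:,~k])]=False;A=np.c_[X[m],Y[m],np.ones(m.sum())]
print("plate z=ax+by+c",c,"tilt deg",np.degrees(np.arctan(c[:2])),m.sum())
r=cv2.minAreaRect(np.c_[X[m],Y[m]].astype(np.float32));print(r)
E
```

```text
[ 0.5229227  -0.29921678  0.05669769] [ 9.364e-01 -3.508e-01 -6.000e-04] [-3.508e-01 -9.364e-01 -2.000e-04]
plate z=ax+by+c [4.60641380e-04 1.35336356e-03 4.67920664e+01] tilt deg [0.02639281 0.07754197] 1352
((1.0858268737792969, -0.6882247924804688), (110.19141387939453, 143.88792419433594), 0.09774068742990494)
```

The flange is held level (tilt under 0.1°), square and centred. I'll lift well clear of the scoop handle and carry it across.

Request:
{"op": "move_arm", "data": {
  "commands": [
    [[-3,0,0,0],[-4.5,0,0,0],[-4,0,0,-0.143],[-1,0,0,-0.143],[0,-0.1,-1.5,0],[0,-0.25,-3,0],[0,-0.35,-4.5,0],[0,-0.37,-4.7,0]]
  ]
}}

```text
clock: 26.55
tool_pos: [0.521, -0.1605, 0.18]
orientation: [-94.9, 89.8, 170.7]
force: [2.1, 0.7, -5.8]
opening: 0.03
```

Request:
{"op": "move_arm", "data": {
  "commands": [
    [[0,-0.37,-4.7,0],[0,-0.37,-4.7,0],[0,-0.37,-4.7,0],[0,-0.37,-4.7,0],[0,-0.37,-4.7,0],[0,-0.37,-4.7,0],[0,-0.37,-4.7,0],[0,-0.3,-3,0]]
  ]
}}

```text
clock: 27.35
tool_pos: [0.5181, 0.2011, 0.1803]
orientation: [-64.8, 89.9, -159.0]
force: [1.3, -1.1, -5.6]
opening: 0.0303
```

```bash
python3 -c "
from h import *
go([.5184,.3106,.1],85.92)"
```

```text
tool z yaw -94.21 y-axis [ 0.997 -0.073 -0.002] move cm [  8.02  -0.76 -10.93] spin deg -0.13 rad -0.0022 (or 179.9)
```

Request:
{"op": "move_arm", "data": {
  "commands": [
    [[0,-0.25,-3.5,-0.002],[0,-0.25,-3.5,0],[0.5,-0.15,-2.5,0],[1.5,-0.1,-1.3,0],[2,0,0,0],[2,0,0,0],[1.5,0,0,0],[0,0,0,0]]
  ]
}}

```text
clock: 28.15
tool_pos: [0.5171, 0.3041, 0.1027]
orientation: [-44.8, 89.5, -138.9]
force: [-0.9, -1.0, -6.0]
opening: 0.0299
```

```bash
python3 -c "
from h import *
go([.5184,.3106,.077],85.92)"
```

```text
tool z yaw -94.17 y-axis [ 0.997 -0.073 -0.006] move cm [ 2.56  0.09 -0.67] spin deg -0.09 rad -0.0015 (or 179.9)
```

Request:
{"op": "move_arm", "data": {
  "commands": [
    [[0.5,0.05,-0.3,-0.001],[0.5,0,-0.2,0],[0.4,0,0,0],[0.1,0,0,0],[0,0,0,0],[0,0,0,0]]
  ]
}}

```text
clock: 28.75
tool_pos: [0.5208, 0.3114, 0.0924]
orientation: [136.0, 90.0, 42.1]
force: [0.1, 0.1, -6.8]
opening: 0.0296
```

```bash
python3 - <<'E'
from h import *
from plant import snapshot
go([.5184,.3106,.077],85.92)
p,d=snapshot("side");q,_=snapshot("top");P,R=tool();print(P)
np.savez("pics/s20.npz",p=p,d=d,q=q)
# predicted positions of flange outline in side view vs base outline: check edges with depth
u,v=np.meshgrid(np.arange(640),np.arange(400));w=world("side",u,v,d=d)
a=np.radians(-4.08);x=np.array([np.cos(a),np.sin(a),0]);y=np.array([-x[1],x[0],0])
def rect(zlo,zhi):
    e=w-[.5184,.3106,0];X,Y,Z=e@x*1000,e@y*1000,w[...,2]*1000
    m=(abs(X)<75)&(abs(Y)<90)&(Z>zlo)&(Z<zhi)
    r=cv2.minAreaRect(np.c_[X[m],Y[m]].astype(np.float32));return m.sum(),[np.round(t,1) for t in r],np.percentile(X[m],[1,99]).round(1),np.percentile(Y[m],[1,99]).round(1)
zt=(P[2]-.017+.005)*1000+2
print("plate",zt,rect(zt-3,zt+3))
s=np.load("pics/s14.npz")
E
```

```text
tool z yaw -93.97 y-axis [ 0.998 -0.069  0.   ] move cm [ 1.54 -0.23  0.1 ] spin deg 0.11 rad 0.0019 (or -179.9)
[0.52077935 0.31143685 0.09241939]
plate 82.41939303546019 (np.int64(630), [array([ 3.4, -1.7]), array([145.7, 111.4]), np.float64(89.9)], array([-51.8,  57.6]), array([-71.8,  68.8]))
```

```bash
python3 - <<'E'
from h import *
a=np.radians(-4.08);x=np.array([np.cos(a),np.sin(a),0]);y=np.array([-x[1],x[0],0])
u,v=np.meshgrid(np.arange(640),np.arange(400))
for n in("side","top"):
    d=np.load(f"pics/{n}0.npz")["d"];w=world(n,u,v,d=d);e=w-[.5184,.3106,0];X,Y,Z=e@x*1000,e@y*1000,w[...,2]*1000
    m=(abs(X)<75)&(abs(Y)<90)&(Z>46)&(Z<56)
    r=cv2.minAreaRect(np.c_[X[m],Y[m]].astype(np.float32));print(n,m.sum(),[np.round(t,1) for t in r],np.percentile(X[m],[1,99]).round(1),np.percentile(Y[m],[1,99]).round(1),np.median(Z[m]))
E
```

```text
side 443 [array([ 0.7, -1.8]), array([111. , 147.7]), np.float64(0.3)] [-54.4  55.2] [-74.3  68. ] 51.24215204708227
top 443 [array([-0.8, -0.3]), array([110. , 140.6]), np.float64(0.6)] [-55.4  53.8] [-70.2  69.4] 49.84094047773225
```

Request:
{"op": "move_arm", "data": {
  "commands": [
    [[0.5,-0.2,0.1,0.002],[0.3,0,0,0],[0,0,0,0],[0,0,0,0]]
  ]
}}

```text
clock: 29.25
tool_pos: [0.5185, 0.3104, 0.0839]
orientation: [-29.2, 90.0, -123.3]
force: [0.5, -0.9, -6.2]
opening: 0.0299
```

```bash
python3 - <<'E'
from h import *
from plant import snapshot
go([.5184,.3106,.077],85.92)
p,d=snapshot("side");q,_=snapshot("top");np.savez("pics/s21.npz",p=p,d=d,q=q)
c=proj("side",[.5184,.3106,.06]);t=proj("top",[.5184,.3106,.06]);print(c,t)
cv2.imwrite("pics/s21.png",np.hstack([crop(p,int(c[0]),int(c[1])+4,60,480)[:,:440],crop(q,int(t[0]),int(t[1]),60,360).repeat(1,0) if 0 else cv2.copyMakeBorder(crop(q,int(t[0]),int(t[1]),60,360),0,120,0,0,0)]))
E
```

```text
tool z yaw -94.08 y-axis [ 0.997 -0.071 -0.   ] move cm [ 0.69 -0.02 -0.02] spin deg 0.00 rad 0.0001 (or -180.0)
[293.91396684 155.69171481] [230.67216623 200.17552351]
```

View pics/s21.png

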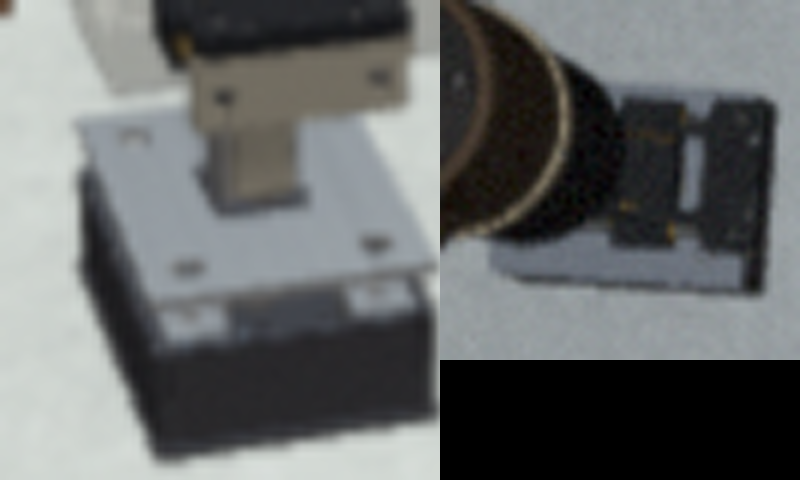

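The side view shows the flange above the base with outlines parallel: holes at (187,268) and (375,243), bosses just below and beyond. In the side camera the two centres agree to about 1 mm. I'll lower to the final height and re-measure numerically.

Request:
{"op": "move_arm", "data": {
  "commands": [
    [[0.4,0,0,0],[0.27,0,0,0],[0,0,0,0],[0,0,0,0],[0,0,0,0]]
  ]
}}

```text
clock: 29.85
tool_pos: [0.5186, 0.3105, 0.0774]
orientation: [96.3, 90.0, 2.2]
force: [-0.1, 0.6, -5.8]
opening: 0.0298
```

```bash
python3 - <<'E'
from h import *
from plant import snapshot
go([.5184,.3106,.077],85.92);o=get_obs();print(o["force"],o["opening"],o["qvel"])
p,d=snapshot("side");P,R=tool();u,v=np.meshgrid(np.arange(640),np.arange(400));w=world("side",u,v,d=d)
a=np.radians(-4.08);x=np.array([np.cos(a),np.sin(a),0]);y=np.array([-x[1],x[0],0])
e=w-[.5184,.3106,0];X,Y,Z=e@x*1000,e@y*1000,w[...,2]*1000
for lo,hi in((62,71),(46,55)):
    m=(abs(X)<75)&(abs(Y)<90)&(Z>lo)&(Z<hi)
    r=cv2.minAreaRect(np.c_[X[m],Y[m]].astype(np.float32));c=np.linalg.lstsq(np.c_[X[m],Y[m],np.ones(m.sum())],Z[m],rcond=None)[0]
    print(m.sum(),[np.round(t,1) for t in r],"median z",np.median(Z[m]),"tilt",np.degrees(c[:2]).round(2))
E
```

```text
tool z yaw -94.08 y-axis [ 0.997 -0.071  0.   ] move cm [ 0.04 -0.02 -0.  ] spin deg 0.00 rad 0.0001 (or -180.0)
[-0.12777621  0.58586804 -5.83173447] 0.02976605652570304 [ 0.10168972 -0.20336677  0.02887759  0.09550331  0.00942438  0.08546737]
676 [array([ 0.9, -1. ]), array([109.8, 145.4]), np.float64(0.0)] median z 67.32145837906 tilt [0.1  0.17]
172 [array([ 0.1, -8.9]), array([109.6, 137. ]), np.float64(0.4)] median z 51.21662345287209 tilt [-0.18  0.04]
```

```bash
python3 -c "
from plant import close_job
print(close_job())"
```

```text
the job is handed in; nothing more can be done
None
```

I handed the job in at about 30 s with the flange still held level over the base, but one of the six balls was spilled on the way.

- **Ballast:** I tipped five balls into the base from the scoop, untouched by the fingers. A depth scan showed five in the cavity, and the scoop's weight fell by about that much.
- **Spilled ball:** one ball rolled out of the scoop as I lifted it from the bin. It lay still on the bench near (0.756, −0.05) when last checked. I left it because it could not be handled with the fingers.
- **Scoop:** it stands flat in the bin, with the top of the handle at 82–83 mm.
- **Flange:** it is gripped by its tube, turned to match the base and tilted under about 0.2°. The side camera puts its centre within about 1 mm of the base's.
- **Gap:** about 10.4 mm by the arm's own reading and 11 mm by the camera. The force reading shows only the flange's weight, so it is not touching the base.

The last look at the hole alignment was about 7 mm above the final height. At the final height I checked only the outlines and positions, not the holes themselves. Most of the base rim was hidden in that last measurement, so I compared against the base position measured at the start.

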